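Lock the carving bed's sliding jaw with its taper pin

ROBOT

A 7-joint arm with a two-finger parallel gripper is mounted at the origin on the work surface. World frame = base frame: x ahead of the robot, y to its left, z up, the work surface at z = 0. Lengths are in mm, angles in rad, forces in N, time in s.
With the tool pointing down it reaches from about 400 to 925 mm from the base axis. Payload 4.1 kg.
Tool frame: the origin (TCP) lies between the finger pads; the fingertips stand 22 mm ahead of it and the grasp point (between the pads) lies 3 mm ahead of it; z points along the fingers, y is the line along which they close (so a half turn about z gives the same grasp; the last joint's range is limited). The gripper opens to 85 mm and grips with 20 to 120 N. Pads are 22 mm wide; open, the fingers measure 114 mm over their backs; the gripper's body (76 mm by 85 mm) begins 54 mm behind the grasp point. The pads swing forward as they close: fully open they stand 13 mm farther back than shut.
Start: joints at [1.133, 0.398, 0.045, 1.537, -0.019, 1.207, -0.051], TCP at [216.068, -613.07, 253.347] pointing down, gripper open.
Joint ranges: [-2.82, 2.82], [-0.49, 2.23], [-1.37, 1.46], [0, 2.46], [-1.36, 4.5], [0.23, 2], [-2.94, 2.94]. Speed limits (rad/s): [2.57, 2.57, 3.14, 3.14, 3.14, 3.14, 3.14].

INTERFACE

Orientations are given as a unit quaternion [x, y, z, w].
In Python, from cell import arm gives the robot as it stands.
- The arm moves only by the tool send_rows, never from a script. Its argument "motion" is one flat list of numbers, 7 for each row, row after row: the shift along the world's x, y, z scaled (see below), then the turn, a rotation vector about the world's x, y, z scaled (see below), then the opening, from 0 (shut) to 1 (fully open). In form: [tx, ty, tz, wx, wy, wz, hand, tx, ty, tz, wx, wy, wz, hand, ...]. A call has 1 to 8 rows; each row is the pose to reach, as a shift and turn from the pose commanded when the call began, turning the shorter way round; what a row does not reach only later rows make up. The controller multiplies each number of a shift by 0.2 m and each number of a turn by pi rad. A row lasts 1/12 s, in which the tool goes at most 41.7 mm and 7.16 degrees, less where a joint would pass 70% of its speed; a pose out of reach is approached as far as the arm can. A call with a number of a shift or a turn outside -1 to 1 is refused whole. A call with a gripper value outside its range is refused whole. The fingers move at their own pace and stop on an object; "newtons" is the grip in N (left out, the last holds). Time passes only in rows, so rows that repeat a pose let the fingers close. It gives the time, the measured TCP pose, the force, the opening and the grip force at its end, in the units of the state.
- arm.get_obs(): the state, without advancing time (a new reading comes with each control period).
- arm.camera(name): name is "scene" or "top"; returns the picture (384x512x3 uint8, blue, green, red); there is no depth.
- arm.camera_info(name): a dict with "fx", "fy", "cx", "cy" (pixels), "rvec" (rotation vector, rad) and "tvec" (3), from world to camera coordinates, as OpenCV has them. Camera axes: x right, y down, z forward; pixel columns grow to the right and rows downward; lengths in mm; the calibration is good to about 2 mm. A picture is of the moment at which its call begins. camera_info takes no time and is no camera call.
- arm.finish_job(): hands the job in; it is judged then, once.
The state is a dict: "t": time; "qpos": joint angles; "qvel": joint speeds; "effort": joint torques, N m; "position": TCP position; "eef_rot": TCP orientation; "force": force on the tool from outside, world axes, zero at the start; "wrist_torque": the same for the moment, N m; "opening": finger opening in mm; "grasp_force": force on a finger pad.
Only numpy, scipy, OpenCV 4.12 (cv2) and the standard library are available. Lean on these libraries where they do the work, as an engineer would, in place of code of your own. Each camera call takes 0.05 s, during which the arm holds its last target. There are 200 camera calls.

TASK

Slide the jaw of the carving bed up until its pad bears on the stone, then take the taper pin out of its wooden holder and work it down through the jaw's hole and the hidden bar hole beneath, feeling about for that hole, so that the taper draws the two into line and the shoulder sits fully home on the jaw. Never force it: light to firm hand pressure, under about 25 N. Leave the pin standing there, let go, and leave the stone and the other things where they are.

Things in the scene. Friction and masses are not known exactly. Their poses are not given: they have to be found in the camera images.
- bed: Fixed timber carving bed, 110 wide (its x), 363 long (its y, from -190 to +173), 55 high; origin on its underside, z up. The stone lies at the +y end against a fence; the steel jaw slides on top along y. Its position and yaw vary. It is screwed down and cannot move.
- jaw (a joint): How far the jaw has been slid towards the stone (bed +y), m: 0 fully drawn back, 0.065 fully forward. At 0.045 its hole stands over bar_mid. It slides with about 5 N of friction and stays where it is left, or is dragged along by the pin in its hole. A cork pad on its front, sprung up to 3 N, meets the stone at about 0.027 and gives way 38 mm.
- jaw_hole (a point): Centre of the jaw's through hole at its top face, 65 mm above the table. Hole 17.5 mm across, plate 10 mm thick. It moves with the jaw; same axes as the bed.
- jaw_knob (a point): Round dark wooden knob on the jaw, 20 mm across, standing 33 mm above the jaw's top; this point is on its axis 21 mm above the jaw's top, 60 mm from the hole on the -y side.
- bar_mid (a point): Average place of the hole in the flat steel bar hidden under the jaw, at the bar's top, 53 mm above the table; bar 10 mm thick, hole 17.5 mm across, free space below down to the table. The bar is clamped fast, but its hole really lies anywhere up to 16 mm from this point along the bed's y, either way (not measured: find it by feel), and true to it along x.
- pin_grip (a point): Centre of the grip of the steel taper pin: round, 19 mm across, 34 mm tall, above a flange 30 mm across and 6 mm thick. This point is on the axis, 26 mm above the flange's underside. Below the flange the pin is 16 mm across for 24 mm, then tapers over 34 mm to a 12 mm tip, 84 mm below this point; z points up. 0.14 kg; it stands upright in one of the holder's holes, hanging by its flange.
- pin_tip (a point): The pin's flat tip, on its axis. Off the bar's hole it rests on the bar's flat top, 12 mm below the jaw's top; slid lightly along there it drops in when within about 3 mm of the hole's centre. Deeper, the taper is pushed sideways by the hole's edge towards the centre; if the hand follows, the pin goes on down and draws the jaw into line.
- pin_shoulder (a point): Centre of the underside of the pin's flange, 58 mm above its tip: this face sits on the jaw's top when the pin is home.
- holder_top (a point): Centre of the top of the fixed wooden holder block, 130 long (its x), 60 wide, 64 high, with two holes 20 mm across at 32 mm either side along x. One holds the taper pin, the other a straight punch that stays there.
- stone_mid (a point): Centre of the grey stone blank on the bed, 88 x 83 x 24 mm, 0.5 kg, lying loose; same axes as the bed. It stays against the fence.
- fence (a point): Middle of the fence's foot, where the stone's far side lies: stone centre is 42 mm from it along bed -y.
- punch_top (a point): Top of the straight punch in the other holder hole: low plain head 25 mm across, 8 mm tall above the holder, no grip above it. Leave it.
- tin: Small open tin of burrs, 85 x 65 x 20 mm. Leave it.
- slab: Small dark slate offcut, 100 x 75 x 16 mm. Leave it.
- tape: Cardboard roll, 84 mm across, 30 mm tall. Leave it.
There are look-alikes about, which are no part of the job. Leave any turquoise or yellow look-alike of the part that bears stone_mid alone.

How it is judged (in metres and radians):
On the way, in this order (a step that is already met when the one before it is completed fails the run):
1. the jaw has been slid up to the stone (value of joint jaw above 0.025 m), for 0.1 s.
2. the pin's taper has entered the bar's hole (z of pin_tip in the frame of bed below 0.045 m and horizontal distance between pin_tip and bar_mid below 0.022 m), for 0.1 s.
At the end, for the whole second after the job is handed in: The pin stands upright (within 0.06 rad) through jaw and bar, its shoulder within 2 mm of the jaw's top face and within 3 mm of the jaw hole's centre, its tip below the bar; the stone still lies on the bed within 5 mm of its place at the fence (z of pin_shoulder in the frame of jaw_hole below 0.002 m and horizontal distance between pin_shoulder and jaw_hole below 0.003 m and horizontal distance between pin_tip and bar_mid below 0.021 m and angle between pin_grip's own z axis and vertical below 0.06 rad and y of stone_mid in the frame of fence above -0.047 m and height (world z) of stone_mid above 0.063 m); the robot touches nothing.
It fails at once if the pin was forced: contact forces of more than 60 N in sum between the pin and the bed with its jaw and bar (contact force between pin and bed above 60 N).
It fails at once if the punch was lifted or knocked out of its place (distance of punch_top from where it was at the start of the episode above 0.015 m).
It fails at once if a bystander was pushed about (distance of any of tin, slab, tape from where it was at the start of the episode above 0.02 m).
It also fails if it takes over 72 s, if anything falls off the work surface, if the arm or the gripper's body presses on something with over 40 N, if the wrist force passes 120 N, or if a joint passes its speed limit or range.

## Working session

There is one attempt and no reset: what is moved stays moved. The work goes in short steps, Python scripts to look and compute and a tool call to move; the robot and the scene stay as the last step left them, time stands still between calls to the robot, and variables do not carry over. Pictures are saved under pics/ and viewed, at most 10 in all, crops included, and the job is handed in when it is done.

Besides the shell and the picture viewer there is one more tool, called after "Call:" by a JSON object that holds its "method" and its "body", one argument or row to a line. send_rows: Moves the arm, as the interface text tells. Its arguments: {"type":"object","properties":{"motion":{"type":"array","items":{"type":"number","minimum":-1,"maximum":1}},"newtons":{"type":"number"}},"required":["motion"]}

```bash
mkdir -p pics; cat > h.py <<'E'
import numpy as np,cv2
from cell import arm
def ray(n,u,v,z):
    c=arm.camera_info(n);R=cv2.Rodrigues(np.array(c["rvec"],float))[0];t=np.array(c["tvec"],float).ravel()
    d=R.T@np.array([(u-c["cx"])/c["fx"],(v-c["cy"])/c["fy"],1]);o=-R.T@t
    return (o+d*(z-o[2])/d[2]).round(1)
def proj(n,p):
    c=arm.camera_info(n);R=cv2.Rodrigues(np.array(c["rvec"],float))[0];t=np.array(c["tvec"],float).ravel()
    q=R@np.array(p,float)+t
    return (round(q[0]/q[2]*c["fx"]+c["cx"],1),round(q[1]/q[2]*c["fy"]+c["cy"],1))
E
python3 - <<'E'
from h import *
for n in("top","scene"):
    im=arm.camera(n);cv2.imwrite(f"pics/{n}0.png",im);print(arm.camera_info(n))
    cv2.imwrite(f"pics/{n}0b.png",cv2.resize(im,(800,600),interpolation=cv2.INTER_CUBIC))
print(arm.get_obs())
E
```

```text
{'fx': 373.2113165638439, 'fy': 373.2113165638439, 'cx': 253.01694127658146, 'cy': 196.89323924130025, 'rvec': array([ 2.19676559, -2.18057919,  0.07923509]), 'tvec': array([ -26.44131835,  576.71349802, 1018.68047037])}
{'fx': 428.5784088481557, 'fy': 428.5784088481557, 'cx': 257.45376715746454, 'cy': 194.10331085007712, 'rvec': array([ 2.05497483,  0.8544401 , -0.43105923]), 'tvec': array([-399.32077585, -183.92069471, 1530.80811429])}
{'t': 0.1, 'qpos': array([ 1.13299795,  0.39910455,  0.04503444,  1.53772734, -0.01867852,
        1.20693619, -0.05068527]), 'qvel': array([-0.00222055, -0.00201556,  0.00019942, -0.00189577, -0.00072868,
        0.00016252, -0.00046378]), 'effort': array([ 3.06443450e-03, -4.76267767e+01,  1.36965048e+00, -2.54950458e+01,
        1.18850384e-02,  5.03757794e-03,  2.46811425e-05]), 'position': array([ 215.87572551, -612.54416337,  252.38788158]), 'eef_rot': array([ 9.85674338e-01,  1.68657434e-01, -2.16490639e-04, -8.50114889e-04]), 'force': array([-1.2812473 ,  0.83716187, -0.10443947]), 'wrist_torque': array([0.01775187, 0.0121371 , 0.00334165]), 'grasp_force': 0.0, 'opening': 85.14526991758586}
```

View pics/top0b.png

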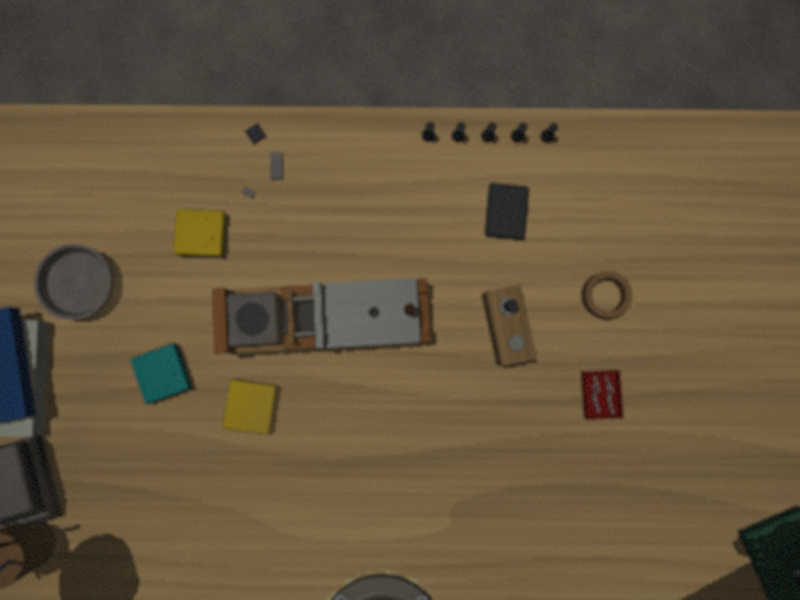

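View pics/scene0b.png

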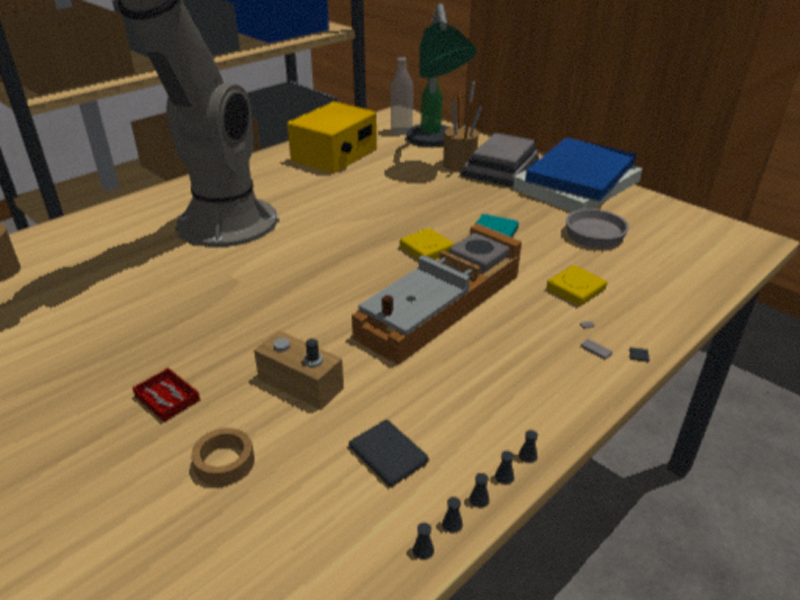

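Top view (800x600): holder with the black-gripped pin at (510,306) and the light punch head at (516,343); jaw knob (411,310), jaw hole (374,312), stone (253,319). Possible look-alikes for the pin are the punch and the five black turned pieces at (430–550,132). For the stone they are the turquoise block (160,373) and the yellow blocks (200,233) and (250,407). I choose the upright black grip in the holder and will check it with a crop.

```bash
python3 - <<'E'
from h import *
a=cv2.imread("pics/top0.png");b=cv2.imread("pics/scene0.png")
A=cv2.resize(a[170:240,190:350],(800,350),interpolation=cv2.INTER_CUBIC)
B=cv2.resize(b[175:265,160:340],None,fx=2.7,fy=2.7,interpolation=cv2.INTER_CUBIC)
B=np.pad(B,((0,0),(0,800-B.shape[1]),(0,0)))
cv2.imwrite("pics/crop1.png",np.clip(np.vstack([A,B])*1.5,0,255).astype(np.uint8))
E
```

```text
(no output)
```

View pics/crop1.png

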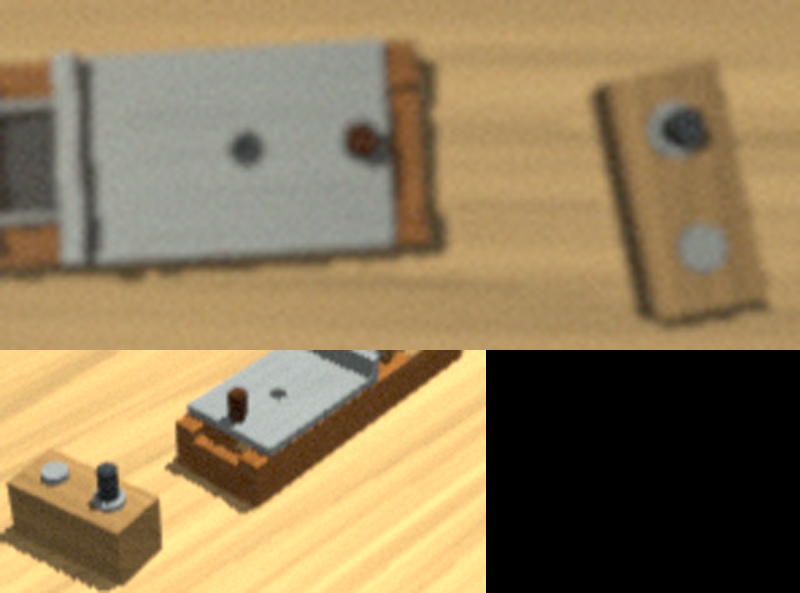

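Crop confirms it: black grip on a bright flange at crop (686,128), flat punch head at (702,248), hole at (247,149), knob at (361,140). Now measuring.

```bash
python3 - <<'E'
from h import *
a=cv2.imread("pics/top0.png");b=cv2.imread("pics/scene0.png")
def cen(im,box,f):
    u0,v0,u1,v1=box;c=im[v0:v1,u0:u1].astype(float);w=f(c)
    n,l,s,ce=cv2.connectedComponentsWithStats(w.astype(np.uint8))
    i=1+np.argmax(s[1:,4]);return ce[i]+[u0,v0],s[i]
g=lambda c:c.mean(2)
R={}
R['grip']=cen(a,(318,186,338,205),lambda c:g(c)<62),87
R['punch']=cen(a,(322,212,340,228),lambda c:(c[...,2]-c[...,0])<18),72
R['hole']=cen(a,(230,192,250,208),lambda c:g(c)<85),65
R['knob']=cen(a,(255,190,267,206),lambda c:(c[...,2]-c[...,0])>20),95
for k,(r,z) in R.items(): print(k,r[0].round(1),r[1],ray("top",*r[0],z))
# plate edges -> yaw
print("edges",[ray("top",190+x/5,170+y/5,65) for x,y in((95,55),(385,42),(100,262),(393,247))])
print("bed end/stones",[ray("top",u*.64,v*.64,z) for u,v,z in((213,290,55),(427,280,55),(216,354,55),(432,345,55),(228,293,65),(229,347,65))])
print("holder",[ray("top",190+x/5,170+y/5,64) for x,y in((607,87),(715,60),(650,318),(768,302))])
# scene masks
for k,box,f,zs in(('grip',(190,210,210,233),lambda c:g(c)<45,87),('hole',(255,183,273,197),lambda c:g(c)<90,65),('knob',(240,185,255,202),lambda c:(c[...,2]-c[...,0])>25,83)):
    r=cen(b,box,f);print(k,r[0].round(1),r[1],ray("scene",*r[0],zs))
print(proj("scene",[*ray("top",*R['grip'][0][0],87)[:2],87]),proj("scene",[*ray("top",*R['hole'][0][0],65)[:2],65]))
E
```

```text
grip [327.2 195.7] [ 4  5 11 10 70] [ 576.8 -215.    87. ]
punch [330.  219.2] [ 4  3  9  9 66] [ 516.  -225.1   72. ]
hole [239.  199.3] [ 6  4  7  8 42] [567.   15.2  65. ]
knob [262.  197.8] [ 5  6  5  5 21] [569.6 -45.   95. ]
edges [array([615.4,  95.7,  65. ]), array([623.6, -59. ,  65. ]), array([505.3,  91.4,  65. ]), array([514.3, -63.7,  65. ])]
bed end/stones [array([602.6, 292. ,  55. ]), array([622.7, -76.3,  55. ]), array([492.8, 283.8,  55. ]), array([510.8, -85.3,  55. ]), array([596.7, 263.3,  65. ]), array([504.9, 259.1,  65. ])]
holder [array([ 600.4, -177.7,   64. ]), array([ 615.4, -235.5,   64. ]), array([ 477.8, -200.1,   64. ]), array([ 486.7, -262.7,   64. ])]
grip [199. 225.] [ 6 10  7 11 72] [ 580.7 -214.7   87. ]
hole [262.4 190.8] [ 5  7  6  3 15] [565.8  17.3  65. ]
knob [247.8 191.1] [ 5  4  6  6 20] [557.1 -30.1  83. ]
(np.float64(197.9), np.float64(224.3)) (np.float64(262.2), np.float64(191.3))
```

Call:
{"method": "send_rows", "body": {
  "motion": [0.6,0.95,0,0,0,-0.045,1,0.6,0.95,0,0,0,-0.091,1,0.6,0.95,0,0,0,-0.091,1,0.6,0.95,0,0,0,-0.091,1,0.6,0.95,0,0,0,-0.091,1,0.6,0.95,0,0,0,-0.091,1,0.6,0.95,0,0,0,-0.091,1],
  "newtons": 30
}}

```text
t: 0.68
position: [339.9, -417.9, 253.1]
eef_rot: [1.0, 0.031, 0.001, -0.001]
force: [0.7, -0.1, 0.3]
opening: 84.9
grasp_force: 0.0
```

Call:
{"method": "send_rows", "body": {
  "motion": [0.6,0.95,0,0,0,0,1,0.6,0.95,0,0,0,0,1,0.6,0.95,0,0,0,0,1,0.6,0.95,0,0,0,0,1,0.6,0.95,0,0,0,0,1,0.6,0.95,0,0,0,0,1,0.6,0.95,0,0,0,0,1]
}}

```text
t: 1.27
position: [458.6, -228.9, 253.2]
eef_rot: [1.0, 0.03, 0.001, -0.001]
force: [-0.6, -1.2, -0.9]
opening: 85.4
grasp_force: 0.0
```

Call:
{"method": "send_rows", "body": {
  "motion": [0.57,0.95,-0.3,0,0,0,1,0.57,0.95,-0.3,0,0,0,1,0.57,0.95,-0.3,0,0,0,1,0.57,0.95,-0.3,0,0,0,1,0.57,0.95,-0.3,0,0,0,1,0.57,0.95,-0.3,0,0,0,1,0.57,0.95,-0.3,0,0,0,1,0.57,0.95,-0.3,0,0,0,1]
}}

```text
t: 1.93
position: [569.9, -44.1, 192.3]
eef_rot: [1.0, 0.027, -0.001, 0.0]
force: [-0.4, -0.6, 1.0]
opening: 85.3
grasp_force: 0.0
```

Call:
{"method": "send_rows", "body": {
  "motion": [0,0,-0.2,0,0,0,1,0,0,-0.4,0,0,0,1,0,0,-0.5,0,0,0,1,0,0,-0.5,0,0,0,1,0,0,-0.5,0,0,0,0.6,0,0,-0.5,0,0,0,0.3,0,0,-0.5,0,0,0,0.1,0,0,-0.5,0,0,0,0.1]
}}

```text
t: 2.6
position: [571.5, -43.7, 95.5]
eef_rot: [1.0, 0.026, 0.002, 0.0]
force: [-0.1, -0.1, -0.1]
opening: 38.7
grasp_force: 0.0
```

Call:
{"method": "send_rows", "body": {
  "motion": [0,0,0,0,0,0,0.1,0,0,0,0,0,0,0.1,0,0,0,0,0,0,0.1,0,0,0,0,0,0,0.1]
}}

```text
t: 2.93
position: [571.0, -43.6, 94.8]
eef_rot: [1.0, 0.026, 0.001, 0.001]
force: [-0.5, -0.6, 6.7]
opening: 19.4
grasp_force: 29.4
```

Call:
{"method": "send_rows", "body": {
  "motion": [0,-0.01,0,0,0,0,0.1,0,-0.02,0,0,0,0,0.1,0,-0.02,0,0,0,0,0.1,0,-0.02,0,0,0,0,0.1]
}}

```text
t: 3.27
position: [571.0, -44.6, 94.9]
eef_rot: [1.0, 0.027, 0.001, -0.001]
force: [-1.6, 3.6, 6.9]
opening: 18.8
grasp_force: 29.5
```

Call:
{"method": "send_rows", "body": {
  "motion": [0,-0.02,0,0,0,0,0.1,0,-0.03,0,0,0,0,0.1,0,-0.03,0,0,0,0,0.1,0,-0.03,0,0,0,0,0.1]
}}

```text
t: 3.6
position: [571.4, -50.5, 94.8]
eef_rot: [1.0, 0.027, 0.001, -0.001]
force: [-0.1, 3.2, 5.4]
opening: 18.8
grasp_force: 29.4
```

Call:
{"method": "send_rows", "body": {
  "motion": [0,-0.02,0,0,0,0,0.1,0,-0.04,0,0,0,0,0.1,0,-0.04,0,0,0,0,0.1,0,-0.04,0,0,0,0,0.1]
}}

```text
t: 3.93
position: [571.6, -53.2, 94.8]
eef_rot: [1.0, 0.029, 0.002, -0.004]
force: [0.1, 11.7, 5.4]
opening: 18.9
grasp_force: 30.0
```

Call:
{"method": "send_rows", "body": {
  "motion": [0,0.05,0,0,0,0,0.1,-0.005,0.1,0,0,0,0,0.1,-0.008,0.15,0,0,0,0,0.1,-0.01,0.2,0,0,0,0,0.1,-0.01,0.2,0,0,0,0,0.1,-0.01,0.2,0,0,0,0,0.1]
}}

```text
t: 4.43
position: [569.5, -21.2, 94.8]
eef_rot: [1.0, 0.027, 0.002, 0.0]
force: [-1.2, -2.3, 6.0]
opening: 19.3
grasp_force: 29.9
```

Call:
{"method": "send_rows", "body": {
  "motion": [0,0,0,0,0,0,0.4,0,0,0,0,0,0,0.6,0,0,0.0,0,0,0,0.8,0,0,0.2,0,0,0,1,0,0,0.35,0,0,0,1,0,-0.3,0.45,0,0,0,1,0,-0.5,0.45,0,0,0,1,0,-0.65,0.45,0,0,0,1]
}}

```text
t: 5.1
position: [569.0, -144.0, 184.9]
eef_rot: [1.0, 0.028, 0.002, 0.0]
force: [0.9, 0.2, -0.4]
opening: 85.7
grasp_force: 0.0
```

```bash
python3 - <<'E'
from h import *
o=arm.get_obs();print(o["position"],o["t"])
a=cv2.imread("pics/top0.png")
b=arm.camera("scene");a1=arm.camera("top")
print(ray("top",325.6,196,70),ray("top",327.4,195.5,104))
A=cv2.resize(a1[160:240,170:350],(800,356),interpolation=cv2.INTER_CUBIC)
B=cv2.resize(b[140:230,160:340],None,fx=2.7,fy=2.7,interpolation=cv2.INTER_CUBIC)
B=np.pad(B,((0,0),(0,800-B.shape[1]),(0,0)))
cv2.imwrite("pics/crop2.png",np.clip(np.vstack([A,B])*1.5,0,255).astype(np.uint8))
E
```

```text
[ 568.98398952 -144.04199131  184.85908202] 5.1
[ 577.3 -214.3   70. ] [ 576.1 -212.2  104. ]
```

View pics/crop2.png

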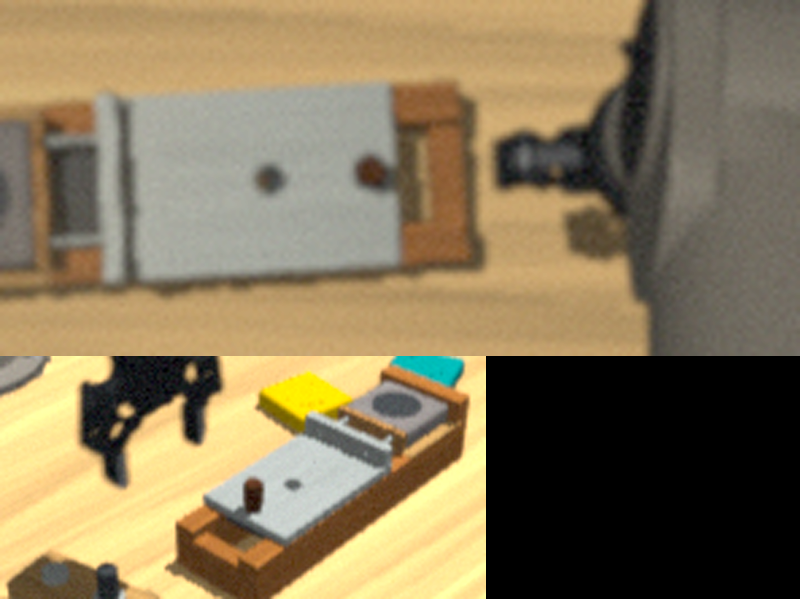

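The jaw is slid up: cork pad against the stone at crop (40,200), hole at (268,179), knob at (371,171). Pin still upright in the holder.

```bash
python3 - <<'E'
from h import *
a=arm.camera("top").astype(float)
c=a[190:210,220:242];w=(c.mean(2)<92).astype(np.uint8)
n,l,s,ce=cv2.connectedComponentsWithStats(w);i=1+np.argmax(s[1:,4]);p=ce[i]+[220,190];print(s[i],p,ray("top",*p,65))
print(c.mean(2)[5:16,4:17].astype(int));print((c[...,2]-c[...,0])[5:16,4:17].astype(int))
b=arm.camera("scene").astype(float);x0,y0=proj("scene",[566.5,39,65]);print(x0,y0)
x0,y0=int(x0)-8,int(y0)-6;c=b[y0:y0+12,x0:x0+17];w=(c.mean(2)<95).astype(np.uint8)
n,l,s,ce=cv2.connectedComponentsWithStats(w);i=1+np.argmax(s[1:,4]);p=ce[i]+[x0,y0];print(s[i],p,ray("scene",*p,65))
E
```

```text
[ 7  7  8  7 44] [230.25       199.84090909] [565.5  38.5  65. ]
[[110 110 106 106 107 110 105 107 108 108 108 104 105]
 [110 110 109 107 102  99  94  94 101 106 109 109 107]
 [110 110 110 100  89  80  69  72  80  99 109 110 109]
 [111 111 109  91  71  56  46  53  68  84 102 109 110]
 [109 110 100  83  60  46  41  46  56  72  92 106 108]
 [107 107  99  83  60  48  45  46  52  66  88 102 106]
 [112 108 101  85  65  51  49  45  54  76  90 104 109]
 [110 112 109  95  79  61  56  60  72  89 102 109 110]
 [114 112 110 104  96  83  76  82  92 104 110 113 109]
 [111 111 111 106 107 102  96 101 104 112 113 113 112]
 [111 112 110 108 109 111 110 109 110 112 109 111 109]]
[[ 5  5  5  4  6  4  4  3  5  6  2  3  3]
 [ 6  7  3  5  4  5  5  3  2  6  6  5  4]
 [ 3  4  7  4  5  5  2  1  6  4  4  5  3]
 [ 5  5  5  7  7  6  6  1  0  4  3  5  5]
 [ 2  4  4  7 14 18  6  1  3  1  5  2  4]
 [ 4  5  6  8 17 19 10  3 -3  0  3  5  5]
 [ 5  5  6  8 13 21  8  3 -1  1  3  4  4]
 [ 6  5  5  6 11 10  7  4  2  3  4  5  5]
 [ 5  5  1  7  6  5  4  2  4  2  4  4  7]
 [ 5  4  5  5  6  5  6  2  5  6  4  5  5]
 [ 6  5  5  5  4  3  7  5  4  3  4  6  4]]
268.0 187.7
[ 6  5  5  4 16] [268.    187.125] [564.3  41.1  65. ]
```

Call:
{"method": "send_rows", "body": {
  "motion": [0.04,-0.2,0,0,0,0.015,1,0.04,-0.35,0,0,0,0.03,1,0.04,-0.35,0,0,0,0.045,1,0.04,-0.35,-0.1,0,0,0.045,1,0.04,-0.35,-0.1,0,0,0.045,1]
}}

```text
t: 5.72
position: [574.3, -211.3, 159.6]
eef_rot: [0.995, 0.098, -0.003, -0.002]
force: [-0.4, 0.9, -1.1]
opening: 85.5
grasp_force: 0.0
```

Call:
{"method": "send_rows", "body": {
  "motion": [0.01,0,-0.1,0,0,0,1,0.01,0,-0.15,0,0,0,1,0.01,0,-0.15,0,0,0,1,0.01,0,-0.15,0,0,0,1]
}}

```text
t: 6.05
position: [577.7, -212.2, 132.5]
eef_rot: [0.995, 0.098, -0.001, -0.001]
force: [0.5, 0.1, 0.4]
opening: 85.2
grasp_force: 0.0
```

Call:
{"method": "send_rows", "body": {
  "motion": [0.003,-0.01,-0.1,0,0,0,1,0.003,-0.01,-0.18,0,0,0,1,0.003,-0.01,-0.18,0,0,0,0.5,0.003,-0.01,-0.18,0,0,0,0.3,0.003,-0.01,-0.18,0,0,0,0.1,0.003,-0.01,-0.18,0,0,0,0.1,0.003,-0.01,-0.18,0,0,0,0.1,0.003,-0.01,-0.18,0,0,0,0.1],
  "newtons": 60
}}

```text
t: 6.72
position: [579.3, -214.6, 98.3]
eef_rot: [0.995, 0.097, 0.001, -0.0]
force: [-2.0, 1.8, 4.3]
opening: 16.8
grasp_force: 58.4
```

Call:
{"method": "send_rows", "body": {
  "motion": [0,0,0,0,0,0,0.05,0,0,0,0,0,0,0.05,0,0,0,0,0,0,0.05,0,0,0,0,0,0,0.05,0,0,0,0,0,0,0.05]
}}

```text
t: 7.13
position: [579.3, -214.7, 98.3]
eef_rot: [0.995, 0.097, 0.001, -0.0]
force: [-1.3, 2.3, 6.1]
opening: 16.7
grasp_force: 58.5
```

Call:
{"method": "send_rows", "body": {
  "motion": [0,0,0.1,0,0,0,0.05,0,0,0.2,0,0,0,0.05,0,0,0.35,0,0,0,0.05,0,0,0.54,0,0,0,0.05,0,0,0.54,0,0,0,0.05,0,0,0.54,0,0,0,0.05]
}}

```text
t: 7.63
position: [580.2, -216.4, 207.8]
eef_rot: [0.995, 0.097, 0.003, 0.002]
force: [-0.0, 0.1, -1.8]
opening: 17.5
grasp_force: 59.0
```

Call:
{"method": "send_rows", "body": {
  "motion": [-0.04,0.2,0,0,0,-0.02,0.05,-0.04,0.4,0,0,0,-0.04,0.05,-0.04,0.6,0,0,0,-0.043,0.05,-0.04,0.75,0,0,0,-0.043,0.05,-0.04,0.8,0,0,0,-0.043,0.05,-0.04,0.8,0,0,0,-0.043,0.05]
}}

```text
t: 8.13
position: [569.7, -51.1, 203.5]
eef_rot: [0.999, 0.033, -0.001, -0.001]
force: [0.1, 0.0, -2.1]
opening: 17.1
grasp_force: 59.1
```

Call:
{"method": "send_rows", "body": {
  "motion": [-0.03,0.15,0,0,0,0,0.05,-0.03,0.3,0,0,0,0,0.05,-0.03,0.4,0,0,0,0,0.05,-0.03,0.46,-0.05,0,0,0,0.05,-0.03,0.46,-0.1,0,0,0,0.05,-0.03,0.46,-0.1,0,0,0,0.05,-0.03,0.46,-0.1,0,0,0,0.05]
}}

```text
t: 8.72
position: [563.9, 33.1, 183.4]
eef_rot: [1.0, 0.028, -0.002, 0.001]
force: [-1.3, -0.3, -1.3]
opening: 17.0
grasp_force: 59.1
```

```bash
python3 - <<'E'
from h import *
o=arm.get_obs();print(o["position"],o["eef_rot"],o["force"])
b=arm.camera("scene");a=arm.camera("top")
p=o["position"];print(proj("scene",[p[0],p[1],p[2]-92]),proj("scene",[565.3,39.3,65]),proj("scene",[p[0],p[1],p[2]-34]))
A=cv2.resize(b[125:215,220:320],(600,540),interpolation=cv2.INTER_CUBIC)
cv2.imwrite("pics/crop3.png",np.clip(A*1.5,0,255).astype(np.uint8))
E
```

```text
[563.85352011  33.14014011 183.36427043] [ 0.99960648  0.02797968 -0.00172964  0.00101776] [-1.26192853 -0.31012944 -1.31480324]
(np.float64(266.1), np.float64(180.3)) (np.float64(267.8), np.float64(187.5)) (np.float64(266.5), np.float64(162.2))
```

View pics/crop3.png

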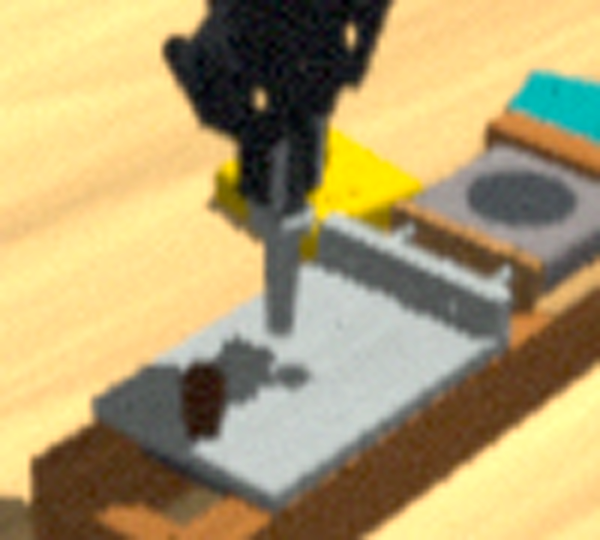

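Call:
{"method": "send_rows", "body": {
  "motion": [0.008,0.03,0,0,0,0,0.05,0.008,0.03,-0.05,0,0,0,0.05,0.008,0.03,-0.11,0,0,0,0.05,0.008,0.03,-0.11,0,0,0,0.05,0.008,0.03,-0.11,0,0,0,0.05]
}}

```text
t: 9.23
position: [565.2, 42.1, 161.5]
eef_rot: [1.0, 0.03, -0.002, 0.0]
force: [-0.0, -0.2, -1.3]
opening: 17.0
grasp_force: 59.1
```

Call:
{"method": "send_rows", "body": {
  "motion": [0,-0.013,0,0,0,0,0.05,0,-0.013,-0.015,0,0,0,0.05,0,-0.013,-0.03,0,0,0,0.05,0,-0.013,-0.03,0,0,0,0.05]
}}

```text
t: 9.57
position: [566.0, 39.6, 156.5]
eef_rot: [1.0, 0.03, -0.0, 0.0]
force: [0.3, 0.2, -2.1]
opening: 17.2
grasp_force: 59.1
```

Call:
{"method": "send_rows", "body": {
  "motion": [0,0,-0.01,0,0,0,0.05,0,0,-0.02,0,0,0,0.05,0,0,-0.02,0,0,0,0.05]
}}

```text
t: 9.82
position: [566.0, 39.8, 152.6]
eef_rot: [1.0, 0.03, -0.0, 0.0]
force: [0.1, -0.2, -1.0]
opening: 17.1
grasp_force: 59.1
```

Call:
{"method": "send_rows", "body": {
  "motion": [0,0,-0.015,0,0,0,0.05,0,0,-0.025,0,0,0,0.05,0,0,-0.025,0,0,0,0.05]
}}

```text
t: 10.07
position: [565.9, 39.7, 147.5]
eef_rot: [1.0, 0.03, -0.0, 0.0]
force: [0.4, -0.5, -1.6]
opening: 17.1
grasp_force: 59.1
```

Call:
{"method": "send_rows", "body": {
  "motion": [0,0,-0.01,0,0,0,0.05,0,0,-0.02,0,0,0,0.05,0,0,-0.02,0,0,0,0.05]
}}

```text
t: 10.32
position: [566.9, 39.8, 145.2]
eef_rot: [1.0, 0.03, 0.001, 0.0]
force: [-2.4, -0.0, 4.5]
opening: 17.3
grasp_force: 59.8
```

Call:
{"method": "send_rows", "body": {
  "motion": [0,0.01,-0.005,0,0,0,0.05,-0.001,0.02,-0.005,0,0,0,0.05,-0.001,0.03,-0.005,0,0,0,0.05,-0.001,0.03,-0.005,0,0,0,0.05]
}}

```text
t: 10.65
position: [567.1, 41.5, 145.1]
eef_rot: [1.0, 0.029, 0.001, 0.003]
force: [-2.2, -6.2, 10.8]
opening: 17.2
grasp_force: 60.1
```

Call:
{"method": "send_rows", "body": {
  "motion": [-0.003,0.01,0,0,0,0,0.05,-0.003,0.02,0,0,0,0,0.05,-0.003,0.02,0,0,0,0,0.05,-0.003,0.02,0,0,0,0,0.05]
}}

```text
t: 10.98
position: [566.7, 43.8, 145.0]
eef_rot: [1.0, 0.028, 0.001, 0.004]
force: [-1.0, -9.1, 10.2]
opening: 17.2
grasp_force: 60.2
```

Call:
{"method": "send_rows", "body": {
  "motion": [0,0.01,0,0,0,0,0.05,0,0.015,0,0,0,0,0.05,0,0.015,0,0,0,0,0.05]
}}

```text
t: 11.23
position: [566.4, 47.0, 144.7]
eef_rot: [1.0, 0.028, 0.001, 0.004]
force: [-2.2, -7.7, 7.4]
opening: 17.1
grasp_force: 59.8
```

Call:
{"method": "send_rows", "body": {
  "motion": [0,0.01,0,0,0,0,0.05,0,0.01,0,0,0,0,0.05,0,0.01,0,0,0,0,0.05]
}}

```text
t: 11.48
position: [565.7, 50.6, 143.5]
eef_rot: [1.0, 0.029, -0.0, 0.003]
force: [-1.5, -6.5, 2.6]
opening: 17.1
grasp_force: 59.3
```

Call:
{"method": "send_rows", "body": {
  "motion": [0,0.01,0,0,0,0,0.05,0,0.01,0,0,0,0,0.05,0,0.01,0,0,0,0,0.05]
}}

```text
t: 11.73
position: [565.6, 52.5, 143.4]
eef_rot: [1.0, 0.029, -0.0, 0.003]
force: [-1.3, -6.0, 3.4]
opening: 17.5
grasp_force: 59.3
```

Call:
{"method": "send_rows", "body": {
  "motion": [0,0,-0.01,0,0,0,0.05,0,0,-0.02,0,0,0,0.05,0,0,-0.02,0,0,0,0.05]
}}

```text
t: 11.98
position: [565.3, 52.3, 138.9]
eef_rot: [1.0, 0.029, -0.001, 0.003]
force: [-0.5, -6.4, 0.7]
opening: 17.0
grasp_force: 59.2
```

Call:
{"method": "send_rows", "body": {
  "motion": [0,0,-0.015,0,0,0,0.05,0,0,-0.03,0,0,0,0.05,0,0,-0.03,0,0,0,0.05]
}}

```text
t: 12.23
position: [565.2, 51.9, 132.7]
eef_rot: [1.0, 0.029, -0.001, 0.003]
force: [-0.7, -7.4, -0.7]
opening: 17.0
grasp_force: 59.2
```

Call:
{"method": "send_rows", "body": {
  "motion": [0,0,-0.01,0,0,0,0.05,0,0,-0.02,0,0,0,0.05,0,0,-0.02,0,0,0,0.05]
}}

```text
t: 12.48
position: [565.2, 51.7, 128.9]
eef_rot: [1.0, 0.028, -0.001, 0.003]
force: [0.3, -7.5, 1.5]
opening: 17.3
grasp_force: 59.3
```

Call:
{"method": "send_rows", "body": {
  "motion": [0,0,-0.01,0,0,0,0.05,0,0,-0.02,0,0,0,0.05,0,0,-0.02,0,0,0,0.05]
}}

```text
t: 12.73
position: [565.2, 51.5, 124.9]
eef_rot: [1.0, 0.028, -0.001, 0.004]
force: [-1.2, -8.1, 1.6]
opening: 17.0
grasp_force: 59.3
```

Call:
{"method": "send_rows", "body": {
  "motion": [0,0,-0.01,0,0,0,0.05,0,0,-0.02,0,0,0,0.05,0,0,-0.02,0,0,0,0.05]
}}

```text
t: 12.98
position: [565.1, 51.2, 120.8]
eef_rot: [1.0, 0.028, -0.001, 0.004]
force: [-0.1, -8.3, 1.1]
opening: 17.3
grasp_force: 59.3
```

Call:
{"method": "send_rows", "body": {
  "motion": [0,0,-0.01,0,0,0,0.05,0,0,-0.02,0,0,0,0.05,0,0,-0.02,0,0,0,0.05]
}}

```text
t: 13.23
position: [565.2, 51.1, 116.9]
eef_rot: [1.0, 0.028, -0.001, 0.004]
force: [-1.3, -7.1, 0.6]
opening: 16.6
grasp_force: 59.2
```

Call:
{"method": "send_rows", "body": {
  "motion": [0,0,-0.01,0,0,0,0.05,0,0,-0.02,0,0,0,0.05,0,0,-0.02,0,0,0,0.05]
}}

```text
t: 13.48
position: [565.2, 50.9, 112.9]
eef_rot: [1.0, 0.028, -0.001, 0.004]
force: [-1.0, -9.3, 1.5]
opening: 17.0
grasp_force: 59.3
```

Call:
{"method": "send_rows", "body": {
  "motion": [0,0,-0.01,0,0,0,0.05,0,0,-0.02,0,0,0,0.05,0,0,-0.02,0,0,0,0.05]
}}

```text
t: 13.73
position: [565.1, 50.7, 108.8]
eef_rot: [1.0, 0.028, -0.001, 0.004]
force: [-1.1, -7.7, 0.9]
opening: 17.2
grasp_force: 59.2
```

Call:
{"method": "send_rows", "body": {
  "motion": [0,0,-0.01,0,0,0,0.05,0,0,-0.02,0,0,0,0.05,0,0,-0.02,0,0,0,0.05]
}}

```text
t: 13.98
position: [565.1, 50.6, 104.8]
eef_rot: [1.0, 0.028, -0.001, 0.004]
force: [-1.0, -9.2, 1.4]
opening: 17.2
grasp_force: 59.3
```

Call:
{"method": "send_rows", "body": {
  "motion": [0,0,-0.01,0,0,0,0.05,0,0,-0.02,0,0,0,0.05,0,0,-0.02,0,0,0,0.05]
}}

```text
t: 14.23
position: [565.1, 50.5, 100.8]
eef_rot: [1.0, 0.028, -0.001, 0.004]
force: [-0.9, -9.0, 1.9]
opening: 17.0
grasp_force: 59.4
```

Call:
{"method": "send_rows", "body": {
  "motion": [0,0,-0.005,0,0,0,0.05,0,0,-0.015,0,0,0,0.05,0,0,-0.015,0,0,0,0.05]
}}

```text
t: 14.48
position: [565.2, 50.5, 99.2]
eef_rot: [1.0, 0.028, -0.001, 0.004]
force: [-4.9, -9.9, 9.8]
opening: 17.0
grasp_force: 60.2
```

Call:
{"method": "send_rows", "body": {
  "motion": [0,0,-0.007,0,0,0,0.05,0,-0.01,-0.007,0,0,0,0.05,0,-0.01,-0.007,0,0,0,0.05]
}}

```text
t: 14.73
position: [565.2, 50.2, 99.1]
eef_rot: [1.0, 0.028, -0.001, 0.003]
force: [-7.7, -7.6, 17.5]
opening: 17.2
grasp_force: 61.1
```

Call:
{"method": "send_rows", "body": {
  "motion": [0,-0.005,0.01,0,0,0,0.05,0,-0.005,0.01,0,0,0,0.3,0,-0.005,0.01,0,0,0,0.45,0,-0.005,0.01,0,0,0,0.45,0,-0.005,0.02,0,0,0,0.45]
}}

```text
t: 15.15
position: [565.3, 54.5, 100.3]
eef_rot: [1.0, 0.03, -0.0, -0.0]
force: [0.2, 0.7, 0.6]
opening: 38.6
grasp_force: 0.0
```

Call:
{"method": "send_rows", "body": {
  "motion": [0,-0.015,0.05,0,0,0,0.45,0,-0.015,0.15,0,0,0,0.45,0,-0.015,0.3,0,0,0,0.45,0,-0.015,0.5,0,0,0,0.45,0,-0.3,0.7,0,0,0,0.45,-0.4,-0.7,0.7,0,0,0,0.45,-0.4,-0.9,0.7,0,0,0,0.45,-0.4,-0.9,0.7,0,0,0,0.45]
}}

```text
t: 15.82
position: [502.8, -91.3, 238.8]
eef_rot: [1.0, 0.031, 0.001, 0.0]
force: [-0.4, -0.3, -0.0]
opening: 38.6
grasp_force: 0.0
```

```bash
python3 - <<'E'
from h import *
print(arm.get_obs()["force"])
b=arm.camera("scene");a=arm.camera("top")
A=cv2.resize(a[160:240,130:310],(800,356),interpolation=cv2.INTER_CUBIC)
B=cv2.resize(b[140:230,190:350],(427,240),interpolation=cv2.INTER_CUBIC)
B=np.pad(B,((0,0),(0,800-B.shape[1]),(0,0)))
cv2.imwrite("pics/crop4.png",np.clip(np.vstack([A,B])*1.5,0,255).astype(np.uint8))
E
```

```text
[-0.37279817 -0.34192668 -0.03517387]
```

View pics/crop4.png

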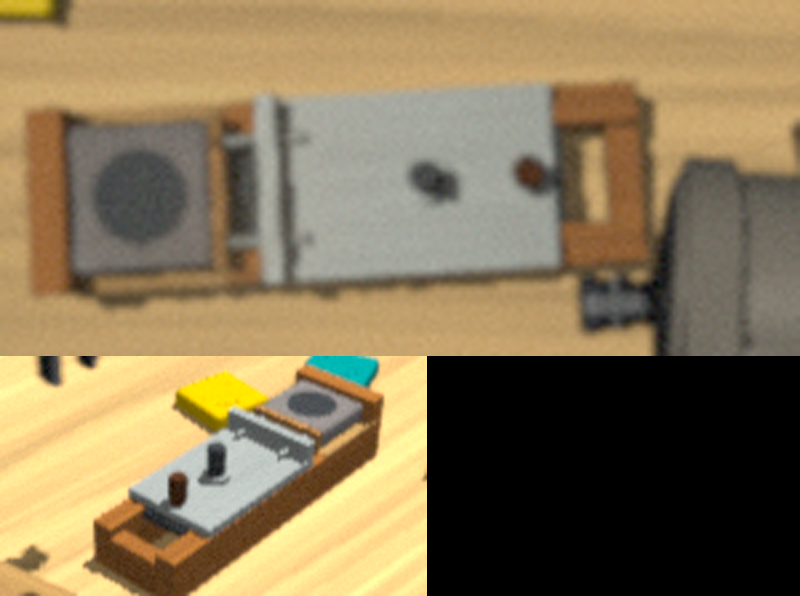

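The pin stands upright with its flange flat on the jaw, at (432,180) in the top crop and (216,460) in the scene crop. The stone is against the fence at (140,195), and the arm is clear. Handing in.

```bash
python3 -c "
from cell import arm
print(arm.finish_job())"
```

```text
the job is handed in; nothing more can be done
None
```

I handed the job in at about 16 s, with no verdict returned: the jaw's pad bears on the stone, the taper pin is seated through jaw and bar with its shoulder on the jaw (about 17.5 N peak vertical wrist force read), the stone is still at the fence, and the gripper has let go and moved clear.

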